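# Clear the press bed, load the hubs and count them

## Task

Take the scraper block and wipe all the loose chips off the steel bed plate into the catch tray at its edge (the chips are sharp: move them only with the scraper, never with the gripper's fingers), then stand the scraper upright back on its rubber pad, lengthwise as it was. When the plate is clear, and not before, take every flanged hub out of the blue pocket tray (a plain gauge ring in it stays) and stand it upright, flange down, flat on the plate between the rails and well inside its edges, and give the tally counter's lever exactly one full stroke, to its stop and back, for each hub. Leave everything else on the table where it is.

Things in the scene. Friction and masses are not known exactly. Their poses are not given: they have to be found in the camera images.
- plate_mid (a point): centre of the top face of the fixed steel bed plate, 35 mm above the table. The plate's clear face is 190 mm along this frame's x (between two dark guide rails 10 mm high, 13 mm wide, that run along y) and 200 mm along y. At its +y edge the plate ends over the catch tray; at its -y edge it ends with a plain step down to the table, no rail. z is up
- catch_mid (a point): centre of the floor (6 mm above the table) of the open catch tray that joins the plate's +y edge; axes as the plate's. The floor is 208 mm along x by 100 mm along y and lies 29 mm below the plate's face; its side walls are 45 mm, its far (+y) wall 55 mm above the table
- pad: flat black rubber pad fixed to the table, 90 mm (x) by 150 mm (y) by 4 mm thick, the scraper's place; origin at the centre of its underside
- scraper: scraper block, about 0.3 kg: a grey block 40 mm (its x) by 100 mm (its y) and 28 mm high, with an upright wooden grip on top 24 mm (x) by 80 mm (y), reaching from 28 to 82 mm above its underside; origin at the centre of its underside, z up; its long faces (facing +x and -x) push the chips; stands on the pad at the start, long side along the pad
- chip1: loose metal chip lying on the plate at the start, block 34 x 20 x 10 mm; origin at the centre of its underside; sharp, must not be touched by the gripper; absent (None) in some runs
- chip2: loose metal chip lying on the plate at the start, block 30 x 22 x 12 mm; origin at the centre of its underside; sharp, must not be touched by the gripper; absent (None) in some runs
- chip3: loose metal chip lying on the plate at the start, disc 32 mm diameter, 10 mm thick; origin at the centre of its underside; sharp, must not be touched by the gripper; absent (None) in some runs
- chip4: loose metal chip lying on the plate at the start, L-shaped stub 32 x 24 x 10 mm; origin at the centre of its underside; sharp, must not be touched by the gripper; absent (None) in some runs
- chip5: loose metal chip lying on the plate at the start, block 26 x 26 x 9 mm; origin at the centre of its underside; sharp, must not be touched by the gripper; absent (None) in some runs
- tray: fixed blue tray 200 x 200 mm, 30 mm high, 5 mm walls and floor, divided into four square pockets, about 92 mm wide, centred 49 mm either side of the middle along its x and y; origin at the centre of its underside
- hub1: flanged metal hub: round flange 66 mm diameter, 14 mm thick, at the bottom, and above it a round 40 mm diameter neck up to 54 mm, about 0.25 kg; stands flange down in a pocket of the tray at the start; origin at the centre of its underside, z up; absent (None) in some runs
- hub2: flanged metal hub: round flange 66 mm diameter, 14 mm thick, at the bottom, and above it a round 40 mm diameter neck up to 54 mm, about 0.25 kg; stands flange down in a pocket of the tray at the start; origin at the centre of its underside, z up; absent (None) in some runs
- hub3: flanged metal hub: round flange 66 mm diameter, 14 mm thick, at the bottom, and above it a round 40 mm diameter neck up to 54 mm, about 0.25 kg; stands flange down in a pocket of the tray at the start; origin at the centre of its underside, z up; absent (None) in some runs
- tally: fixed tally counter, on a foot 150 mm (x) by 120 mm (y): grey housing 120 mm (x) by 60 mm by 110 mm high; on its +y side a white wheel with 12 pins and a lever; origin on the table under the lever's axis, which runs along this body's y, 75 mm above the table
- lever_bar (a point): middle of the lever's black horizontal grip bar, which runs along the tally's y: 75 mm long, 18 mm diameter, 112 mm from the lever's axis, about 181 mm above the table at rest; it has free space all round, and moves with the lever
- lever (a joint): lever angle in rad: 0 at rest (leaning 0.32 rad to the tally's -x, towards the robot), 0.64 at its stop after a full stroke (leaning 0.32 rad to +x); the bar travels 70 mm in the tally's +x, rising 6 mm at mid-stroke; a spring (2 to 4 N at the bar) brings it back when let go
- wheel (a joint): counting wheel angle in rad, 0 at the start: a full lever stroke from rest to stop advances it by one pin, 0.524 rad, and it stays there as the lever comes back; the first 0.12 rad of lever travel is idle, a short stroke counts for nothing until it is completed, and it cannot be turned back
- gauge_ring: bystander: dark steel ring 68 mm diameter, 18 mm high, 44 mm bore, lying flat in one pocket of the blue tray; it stays there
- screwdriver: bystander: screwdriver lying on the table
- oil_can: bystander: yellow can 56 mm diameter, 120 mm high
- jar: bystander: jar 60 mm diameter, 80 mm high
- wrench: bystander: wrench lying on the table
- shim_block: bystander: dark steel block 60 x 40 x 30 mm

How it is judged:
By the outcome, as a careful person would: the job done as asked, in the order asked, and still so for the second after the job is handed in, with the robot touching nothing.
Of chip1, chip2, chip3, chip4, chip5 only 4 to 5 are there at a start; the rules pass over those that are not, and their reading is None.
Of hub1, hub2, hub3 only 2 to 3 are there at a start; the rules pass over those that are not, and their reading is None.
At some moment in a run one of scraper may be knocked a few centimetres aside while the robot is not near it.
Once in a run the grip may slacken for a moment while it holds something.
It also fails if it takes over 210 s, if anything falls off the work surface, if the arm or the gripper's body presses on something with over 40 N, if the wrist force passes 120 N, or if a joint passes its speed limit or range.

## Robot

A 6-joint arm with a two-finger parallel gripper is mounted at the origin on the work surface. World frame = base frame: x ahead of the robot, y to its left, z up, the work surface at z = 0. Lengths are in m, angles in rad, forces in N, time in s.
With the tool pointing down it reaches from about 0.425 to 0.95 m from the base axis. Payload 14.7 kg.
Tool frame: the origin (TCP) lies at the very end of the fingers, on their centre line; the grasp point (between the pads) lies 19 mm behind it; z points along the fingers, y is the line along which they close (so a half turn about z gives the same grasp; the last joint's range is limited). The gripper opens to 85 mm and grips with 20 to 120 N. Pads are 22 mm wide; open, the fingers measure 114 mm over their backs; the gripper's body (76 mm by 85 mm) begins 54 mm behind the grasp point. The pads swing forward as they close: fully open they stand 13 mm farther back than shut.
Start: joints at [1.267, 0.48, 1.596, -0, 1.065, -0.047], TCP at [0.165, 0.629, 0.231] pointing down, gripper open.
Joint ranges: [-2.75, 2.75], [-0.82, 2.05], [0.23, 2.67], [-1.56, 4.7], [0.09, 2.69], [-2.92, 2.92]. Speed limits (rad/s): [1.89, 1.89, 2.39, 3.01, 3.01, 3.01].

## Interface

Orientations are given as a rotation vector (axis times angle).
In Python, from workcell import * gives the robot as it stands.
- The arm moves only by the tool play_rows, never from a script. Its argument "moves" is a list that holds one entry, the list of rows, each a list of 7 numbers: the shift along the world's x, y, z in m, then the turn, a rotation vector about the world's x, y, z in degrees, then the closure, from 0 (fully open) to 1 (shut). In form: [[[dx, dy, dz, ax, ay, az, hand], ...]]. A call has 1 to 12 rows; each row shifts and turns the commanded pose from where the row before left it; what a row does not reach is not made up. A row lasts 1/10 s, in which the tool goes at most 50 mm and 8.59 degrees, less where a joint would pass 70% of its speed; a pose out of reach is approached as far as the arm can. A call with a gripper value outside its range is refused whole. The fingers move at their own pace and stop on an object; "force" is the grip in N (left out, the last holds). Time passes only in rows, so rows that do not move let the fingers close. It gives the time, the measured TCP pose, the force, the opening and the grip force at its end, in the units of the state.
- sense(): the state, without advancing time (a new reading comes with each control period).
- camera(name): name is "scene" or "top" or "wrist"; returns (picture, depth): 420x560x3 uint8, red, green, blue; 420x560 float32, m along the optical axis (not along the pixel's ray), 0 where there is no reading.
- camera_model(name): a dict with "fx", "fy", "cx", "cy" (pixels), "k1" (the pictures are not rectified: a ray, as slopes to the right and down, at radius r is drawn at 1 + k1 r^2 times it, then the intrinsics apply), "T" (4x4, takes a point from camera to world coordinates). Camera axes: x right, y down, z forward; pixel columns grow to the right and rows downward; lengths in m; the calibration is good to about 2 mm. A picture is of the moment at which its call begins: read the wrist's pose just before it. camera_model takes no time and is no camera call; for the wrist camera it gives the pose at the moment of the call.
- hand_in(): hands the job in; it is judged then, once.
The state is a dict: "time": time; "joint_positions": joint angles; "qd": joint speeds; "joint_efforts": joint torques, N m; "tool_pos": TCP position; "tool_rot": TCP orientation; "ft_force": force on the tool from outside, world axes, zero at the start; "torque": the same for the moment, N m; "gripper_width": finger opening in m; "grip_force": force on a finger pad.
Only numpy, scipy, OpenCV 4.12 (cv2) and the standard library are available. Lean on these libraries where they do the work, as an engineer would, in place of code of your own. Each camera call takes 0.05 s, during which the arm holds its last target. There are 200 camera calls.

## Working session

There is one attempt and no reset: what is moved stays moved. The work goes in short steps, Python scripts to look and compute and a tool call to move; the robot and the scene stay as the last step left them, time stands still between calls to the robot, and variables do not carry over. Pictures are saved under pics/ and viewed, at most 14 in all, crops included, and the job is handed in when it is done.

Besides the shell and the picture viewer there is one more tool, called after "Request:" as name(argument=value, ...) on one line, values as JSON. play_rows: Moves the arm, as the interface text tells. Its arguments: {"type":"object","properties":{"moves":{"type":"array"},"force":{"type":"number"}},"required":["moves"]}

```bash
mkdir -p pics; ls; cat > h.py <<'E'
from workcell import *
import numpy as np, cv2
def snap(name,fn):
    m=camera_model(name); p,d=camera(name)
    cv2.imwrite(f'pics/{fn}.png',p[:,:,::-1]); np.savez(f'pics/{fn}.npz',d=d,p=p,**{k:np.array(v) for k,v in m.items()})
    return p,d,m
def rays(m,u,v):
    K=np.array([[m['fx'],0,m['cx']],[0,m['fy'],m['cy']],[0,0,1]],float)
    pts=np.array([[u,v]],float).reshape(-1,1,2)
    return cv2.undistortPoints(pts,K,np.array([float(m['k1']),0,0,0,0]))[0,0]
def at_depth(m,d,u,v):
    x,y=rays(m,u,v); u0,v0=int(round(u)),int(round(v))
    w=d[v0-1:v0+2,u0-1:u0+2]; z=np.median(w[w>0]) if (w>0).any() else 0
    T=np.array(m['T']); return (T@np.array([x*z,y*z,z,1]))[:3]
def at_z(m,u,v,h):
    x,y=rays(m,u,v); T=np.array(m['T']); r=T[:3,:3]@np.array([x,y,1]); o=T[:3,3]
    return o+r*(h-o[2])/r[2]
def load(fn):
    f=np.load(f'pics/{fn}.npz'); return f['p'],f['d'],f
def cloud(fn):
    p,d,m=load(fn); H,W=d.shape; K=np.array([[m['fx'],0,m['cx']],[0,m['fy'],m['cy']],[0,0,1]],float)
    v,u=np.mgrid[:H,:W]; q=cv2.undistortPoints(np.stack([u,v],-1).reshape(-1,1,2).astype(float),K,np.array([float(m['k1']),0,0,0,0])).reshape(H,W,2)
    T=m['T']; P=np.dstack([q*d[...,None],d])@T[:3,:3].T+T[:3,3]; P[d<=0]=np.nan
    return p,P
E
python3 - <<'E'
from h import *
snap('top','top0');snap('scene','scene0')
s=sense();print(s['tool_pos'],s['tool_rot'],s['gripper_width'],s['time'])
print(camera_model('top'))
E
```

```text
pics
[0.16495078 0.62835837 0.23073427] [-4.02288752e-01 -3.11552647e+00  1.64710529e-03] 0.08551815407053208 0.1
{'fx': 487.9897237047733, 'fy': 487.9897237047733, 'cx': 277.2228497055791, 'cy': 213.49550256940398, 'k1': -0.045591112716393774, 'T': array([[-0.02991567, -0.98811204,  0.1507967 ,  0.33331219],
       [-0.99949309,  0.02792776, -0.01528382,  0.00851765],
       [ 0.01089072, -0.15117749, -0.98844664,  1.52091188],
       [ 0.        ,  0.        ,  0.        ,  1.        ]])}
```

View pics/top0.png

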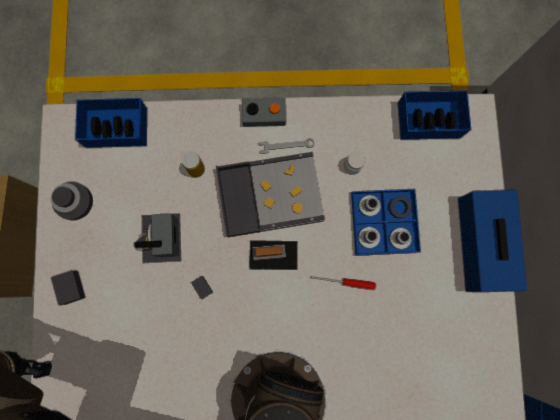

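View pics/scene0.png

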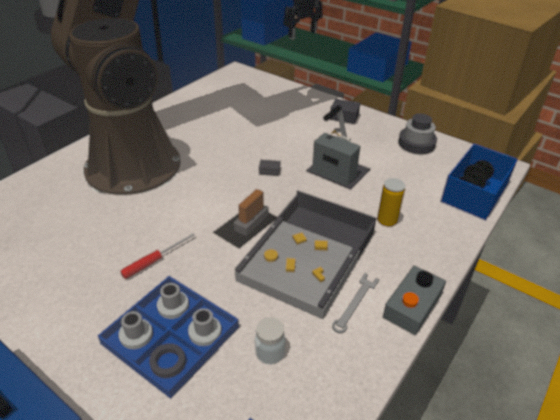

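The top view shows the plate around (290,190) with 5 chips, and the catch tray on its left (+y world) at (238,198). The pad and scraper are at (270,252), the blue tray at (386,222) with 3 hubs and the ring at (400,207), and the tally at (158,238). I'll enlarge it.

```bash
python3 - <<'E'
from h import *
p,P=cloud('top0')
c=p[145:280,205:335]; c=cv2.resize(c,None,fx=4.4,fy=4.4,interpolation=cv2.INTER_CUBIC)
cv2.imwrite('pics/c1.png',c[:,:,::-1])
hsv=cv2.cvtColor(p,cv2.COLOR_RGB2HSV)
# chips
m=((hsv[...,0]>14)&(hsv[...,0]<32)&(hsv[...,1]>120)&(hsv[...,2]>120)).astype(np.uint8); m[:155]=0;m[220:]=0;m[:,:225]=0;m[:,330:]=0
n,l,st,ce=cv2.connectedComponentsWithStats(m)
for i in range(1,n):
    if st[i,4]>15: print('chip',ce[i],st[i,4],np.nanmedian(P[l==i],0).round(3))
# by heights
def reg(name,u0,u1,v0,v1,z0,z1):
    Q=P[v0:v1,u0:u1].reshape(-1,3); Q=Q[(Q[:,2]>z0)&(Q[:,2]<z1)]
    r=cv2.minAreaRect(Q[:,:2].astype(np.float32)); print(name,len(Q),np.median(Q,0).round(3),'rect',np.round(r[0],3),np.round(r[1],3),round(r[2],1))
reg('grip',245,300,235,270,.07,.095)
reg('scrblock',245,300,235,270,.025,.04)
reg('plate',255,325,150,235,.032,.0385)
reg('bluetray',345,425,180,260,.026,.034)
for n_,u,v in(('h1',371,203),('h2',370,236),('h3',402,237)): reg(n_,u-12,u+12,v-14,v+12,.052,.066)
reg('ring',388,413,192,222,.018,.0255)
reg('housing',140,185,205,260,.10,.12)
reg('lever',130,185,205,260,.165,.2)
reg('jar',335,370,145,180,.07,.09); reg('can',178,210,145,180,.11,.13)
hs=hsv[235:275,240:305]
mm=(hsv[...,2]<55); mm[:238]=0;mm[272:]=0;mm[:,:245]=0;mm[:,302:]=0
Q=P[mm]; Q=Q[(Q[:,2]<.012)]; r=cv2.minAreaRect(Q[:,:2].astype(np.float32)); print('pad',r)
E
```

```text
chip [289.97916667 169.89583333] 48 [ 0.693 -0.059  0.045]
chip [265.08196721 184.42622951] 61 [0.651 0.021 0.047]
chip [295.56923077 190.46153846] 65 [ 0.629 -0.074  0.045]
chip [268.75384615 202.18461538] 65 [0.595 0.01  0.043]
chip [297.25316456 207.37974684] 79 [ 0.577 -0.076  0.044]
grip 223 [0.443 0.014 0.085] rect [0.443 0.015] [0.024 0.08 ] 3.8
scrblock 184 [0.432 0.015 0.031] rect [0.443 0.015] [0.04 0.1 ] 4.0
plate 2319 [ 0.628 -0.045  0.035] rect [ 0.63  -0.038] [0.219 0.217] 8.0
bluetray 452 [ 0.53  -0.35   0.029] rect [ 0.528 -0.351] [0.201 0.2  ] 1.0
h1 132 [ 0.58  -0.306  0.058] rect [ 0.581 -0.306] [0.037 0.04 ] 42.5
h2 130 [ 0.48  -0.298  0.058] rect [ 0.48  -0.298] [0.036 0.038] 44.7
h3 137 [ 0.474 -0.395  0.058] rect [ 0.475 -0.394] [0.038 0.038] 25.7
ring 178 [ 0.568 -0.4    0.022] rect [ 0.567 -0.399] [0.072 0.079] 88.9
housing 878 [0.501 0.326 0.109] rect [0.499 0.34 ] [0.121 0.09 ] 1.1
lever 179 [0.462 0.347 0.187] rect [0.464 0.348] [0.077 0.019] 89.1
jar 242 [ 0.713 -0.26   0.079] rect [ 0.713 -0.26 ] [0.052 0.054] 60.5
can 250 [0.716 0.239 0.119] rect [0.717 0.239] [0.054 0.051] 6.1
pad ((0.4367072880268097, 0.0019395947456359863), (0.1439245492219925, 0.08468227088451385), 88.25889587402344)
```

View pics/c1.png

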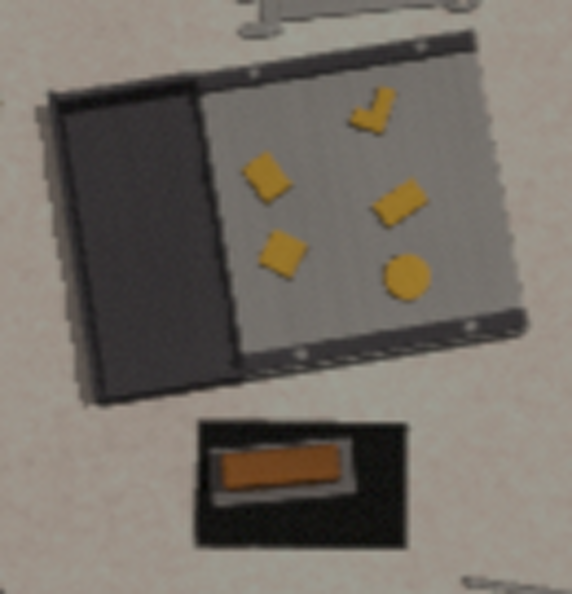

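Request:
play_rows(moves=[[[0.035, -0.035, 0.03, 0, 0, -6, 0], [0.035, -0.035, 0.03, 0, 0, -6, 0], [0.035, -0.035, 0, 0, 0, -6, 0], [0.035, -0.035, 0, 0, 0, -6, 0], [0.035, -0.035, 0, 0, 0, -6, 0], [0.035, -0.035, 0, 0, 0, -6, 0], [0.014, -0.048, 0, 0, 0, -6, 0], [0.014, -0.048, 0, 0, 0, -6, 0], [0.014, -0.048, 0, 0, 0, -6, 0], [0.014, -0.048, 0, 0, 0, -6, 0], [0.012, -0.048, 0, 0, 0, -6, 0], [0, -0.048, 0, 0, 0, -5.5, 0]]])

```text
time: 1.3
tool_pos: [0.4344, 0.1383, 0.2831]
tool_rot: [2.152, 2.288, 0.001]
ft_force: [1.4, 0.2, -0.3]
gripper_width: 0.0854
grip_force: 0.0
```

```bash
python3 - <<'E'
from h import *
s=sense();print(s['tool_pos'],s['tool_rot'],s['time'],s['joint_positions'])
p,d,m=load('top0')
C=[]
for n,x,y,h in (('edgeTL',203,92,.035),('edgeBL',240,355,.035),('TR',478,55,.035),('BR',522,310,.035)):
    q=at_z(m,205+x/4.4,145+y/4.4,h); C.append(q[:2]); print(n,q.round(3))
C=np.array(C); yv=(C[0]+C[1]-C[2]-C[3]);yv/=np.linalg.norm(yv); a=np.arctan2(-yv[0],yv[1]); xv=C[0]+C[2]-C[1]-C[3]; b=np.arctan2(xv[1],xv[0])
c=C.mean(0);print('yaw',np.degrees(a),np.degrees(b),c, np.linalg.norm(C[0]-C[2]),np.linalg.norm(C[0]-C[1]))
R=np.array([[np.cos(a),-np.sin(a)],[np.sin(a),np.cos(a)]])
for q in [(.693,-.059),(.651,.021),(.629,-.074),(.595,.010),(.577,-.076)]: print((R.T@(np.array(q)-c)).round(3))
E
```

```text
[0.43438333 0.13825832 0.28309268] [2.15153163e+00 2.28849675e+00 7.03892852e-04] 1.3 [ 2.41791435e-01  1.47031900e-01  1.95461955e+00 -2.28727639e-04
  1.03927972e+00  1.80231254e-01]
edgeTL [0.713 0.063 0.035]
edgeBL [0.524 0.041 0.035]
TR [ 0.735 -0.134  0.035]
BR [ 0.55  -0.157  0.035]
yaw 6.923979958011771 6.850862567812051 [ 0.63024353 -0.04699252] 0.19790992565241516 0.19028918336008033
[ 0.061 -0.019]
[0.029 0.065]
[-0.004 -0.027]
[-0.028  0.061]
[-0.056 -0.022]
```

Request:
play_rows(moves=[[[0, -0.04, 0, 0, 0, 0, 0], [0, -0.04, 0, 0, 0, 0, 0], [0, -0.036, -0.04, 0, 0, 0, 0], [0, 0, -0.04, 0, 0, 0, 0], [0, 0, -0.04, 0, 0, 0, 0], [0, 0, 0, 0, 0, 0, 0], [0, 0, 0, 0, 0, 0, 0]]])

```text
time: 2.0
tool_pos: [0.4333, 0.0269, 0.1663]
tool_rot: [-2.146, -2.293, 0.002]
ft_force: [0.5, -0.4, 0.2]
gripper_width: 0.0858
grip_force: 0.0
```

```bash
python3 - <<'E'
from h import *
snap('wrist','w1')
p,P=cloud('w1')
Q=P.reshape(-1,3); Q=Q[(Q[:,2]>.076)&(Q[:,2]<.1)&(abs(Q[:,0]-.443)<.06)&(abs(Q[:,1]-.015)<.09)]
print(len(Q)); 
if len(Q)>10: print(cv2.minAreaRect(Q[:,:2].astype(np.float32)),np.median(Q[:,2]))
E
```

```text
4143
((0.4414580762386322, 0.017331736162304878), (0.02386496402323246, 0.07982977479696274), 3.5499675273895264) 0.08573313273298003
```

View pics/w1.png

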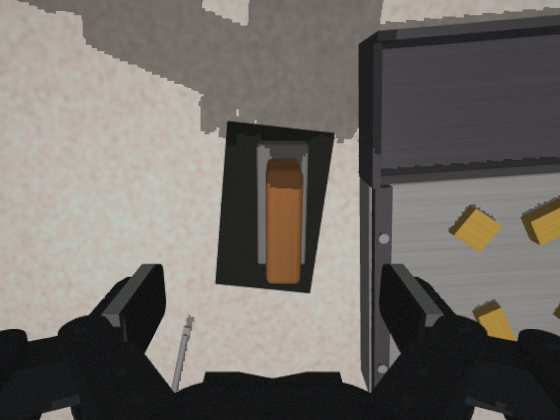

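Request:
play_rows(moves=[[[0.008, -0.0095, 0, 0, 0, 0, 0.4], [0, 0, -0.03, 0, 0, 0, 0.4], [0, 0, -0.03, 0, 0, 0, 0.4], [0, 0, -0.03, 0, 0, 0, 0.4], [0, 0, -0.02, 0, 0, 0, 0.4], [0, 0, -0.01, 0, 0, 0, 0.4], [0, 0, 0, 0, 0, 0, 0.4], [0, 0, 0, 0, 0, 0, 0.4]]])

```text
time: 2.85
tool_pos: [0.4426, 0.0172, 0.047]
tool_rot: [2.146, 2.293, 0.002]
ft_force: [0.3, -0.3, 0.4]
gripper_width: 0.0513
grip_force: 0.0
```

```bash
python3 - <<'E'
from h import *
p,d,m=load('w1')
C=np.array([at_z(m,u,v,.004)[:2] for u,v in((228,122),(333,133),(310,293),(217,283))]);print(C.round(3),C.mean(0))
a=C[0]+C[1]-C[2]-C[3];print('yaw',np.degrees(np.arctan2(-a[0],a[1])))
# plate corner at z .035
for u,v in((386,183),(360,176),(381,38)): print(at_z(m,u,v,.035).round(3),at_depth(m,d,u,v).round(3))
E
```

```text
[[ 0.393  0.078]
 [ 0.48   0.075]
 [ 0.475 -0.074]
 [ 0.388 -0.069]] [0.43398405 0.00267418]
yaw -2.003207116132978
[0.52  0.042 0.035] [0.521 0.042 0.033]
[0.499 0.046 0.035] [0.507 0.041 0.005]
[0.501 0.144 0.035] [0.495 0.14  0.055]
```

Request:
play_rows(moves=[[[0, 0, 0, 0, 0, 0, 1], [0, 0, 0, 0, 0, 0, 1], [0, 0, 0, 0, 0, 0, 1], [0, 0, 0, 0, 0, 0, 1], [0, 0, 0, 0, 0, 0, 1], [0, 0, 0, 0, 0, 0, 1], [0, 0, 0.01, 0, 0, 0, 1], [0, 0, 0.03, 0, 0, 0, 1], [0, 0, 0.03, 0, 0, 0, 1], [0, 0, 0.03, 0, 0, 0, 1], [0, 0, 0, 0, 0, 0, 1]]], force=100)

```text
time: 3.95
tool_pos: [0.4435, 0.0173, 0.1498]
tool_rot: [2.144, 2.29, 0.006]
ft_force: [-1.0, -0.4, -2.5]
gripper_width: 0.0229
grip_force: 98.9
```

Request:
play_rows(moves=[[[0.014, -0.014, 0, 0, 0, -7.9, 1], [0.014, -0.014, 0, 0, 0, -7.9, 1], [0.015, -0.014, 0, 0, 0, -7.9, 1], [0.015, -0.014, 0, 0, 0, -7.9, 1], [0.015, -0.014, 0, 0, 0, -7.9, 1], [0.015, -0.014, 0, 0, 0, -7.9, 1], [0.015, -0.014, 0, 0, 0, -7.9, 1], [0.015, -0.014, 0, 0, 0, -7.9, 1], [0.015, -0.014, 0, 0, 0, -7.9, 1], [0.015, -0.014, 0, 0, 0, -7.9, 1], [0.015, -0.008, 0, 0, 0, -7.9, 1], [0, 0, 0, 0, 0, 0, 1]]])

```text
time: 5.15
tool_pos: [0.6059, -0.1318, 0.1456]
tool_rot: [3.136, 0.181, 0.001]
ft_force: [-0.0, -0.1, -2.6]
gripper_width: 0.0227
grip_force: 98.7
```

```bash
cat >> h.py <<'E'
def st():
    s=sense(); from scipy.spatial.transform import Rotation as R
    M=R.from_rotvec(s['tool_rot']).as_matrix()
    print('t',round(s['time'],2),'pos',np.round(s['tool_pos'],4),'yang',round(np.degrees(np.arctan2(M[1,1],M[0,1])),2),'tilt z',M[:,2].round(3),'F',np.round(s['ft_force'],1),'w',round(s['gripper_width'],4),'g',round(s['grip_force'],1),'q6',round(s['joint_positions'][5],2))
E
python3 - <<'E'
from h import *
st()
E
```

```text
t 5.15 pos [ 0.6059 -0.1318  0.1456] yang -83.39 tilt z [ 0.001 -0.    -1.   ] F [-0.  -0.1 -2.6] w 0.0227 g 98.7 q6 1.19
```

Request:
play_rows(moves=[[[0, 0.0015, -0.03, 0, 0, 0.3, 1], [0, 0, -0.025, 0, 0, 0, 1], [0, 0, -0.007, 0, 0, 0, 1], [0, 0, -0.002, 0, 0, 0, 1], [0, 0, -0.001, 0, 0, 0, 1], [0, 0, 0, 0, 0, 0, 1]]])

```text
time: 5.75
tool_pos: [0.6051, -0.1293, 0.0819]
tool_rot: [3.135, 0.198, 0.002]
ft_force: [-0.5, -0.2, -2.5]
gripper_width: 0.0229
grip_force: 98.6
```

```bash
python3 - <<'E'
from h import *
st()
E
```

```text
t 5.75 pos [ 0.6051 -0.1293  0.0819] yang -82.78 tilt z [ 0.001 -0.    -1.   ] F [-0.5 -0.2 -2.5] w 0.0229 g 98.6 q6 1.19
```

Request:
play_rows(moves=[[[0, 0, -0.0015, 0, 0, 0, 1], [0, 0, -0.0015, 0, 0, 0, 1], [0, 0, 0, 0, 0, 0, 1]]])

```text
time: 6.05
tool_pos: [0.6046, -0.1292, 0.0781]
tool_rot: [3.135, 0.197, 0.0]
ft_force: [0.1, 0.5, -2.7]
gripper_width: 0.0229
grip_force: 98.6
```

Request:
play_rows(moves=[[[-0.0018, 0.015, 0, 0, 0, 0, 1], [-0.0018, 0.015, 0, 0, 0, 0, 1], [-0.0018, 0.015, 0, 0, 0, 0, 1], [-0.0018, 0.015, 0, 0, 0, 0, 1], [-0.0018, 0.015, 0, 0, 0, 0, 1], [-0.0018, 0.015, 0, 0, 0, 0, 1], [-0.0018, 0.015, 0, 0, 0, 0, 1], [-0.0018, 0.015, 0, 0, 0, 0, 1], [-0.0018, 0.015, 0, 0, 0, 0, 1], [-0.0018, 0.015, 0, 0, 0, 0, 1], [-0.0018, 0.015, 0, 0, 0, 0, 1], [-0.0018, 0.015, 0, 0, 0, 0, 1]]])

```text
time: 7.25
tool_pos: [0.5828, 0.052, 0.078]
tool_rot: [3.135, 0.197, 0.0]
ft_force: [0.4, -1.5, 2.5]
gripper_width: 0.023
grip_force: 98.4
```

Request:
play_rows(moves=[[[0, 0, 0, 0, 0, 0, 1], [0, 0, 0, 0, 0, 0, 1], [0, 0, 0, 0, 0, 0, 1]]])

```text
time: 7.55
tool_pos: [0.5831, 0.0508, 0.0781]
tool_rot: [-3.135, -0.196, -0.0]
ft_force: [0.1, 5.0, 4.3]
gripper_width: 0.0231
grip_force: 98.7
```

```bash
python3 - <<'E'
from h import *
st()
p,d,m=snap('top','t1')
c=cv2.resize(p[145:280,205:335],None,fx=4.4,fy=4.4,interpolation=cv2.INTER_CUBIC)
cv2.imwrite('pics/c2.png',c[:,:,::-1])
E
```

```text
t 7.55 pos [0.5831 0.0508 0.0781] yang -82.83 tilt z [ 0.  0. -1.] F [0.1 5.  4.3] w 0.0231 g 98.7 q6 1.48
```

View pics/c2.png

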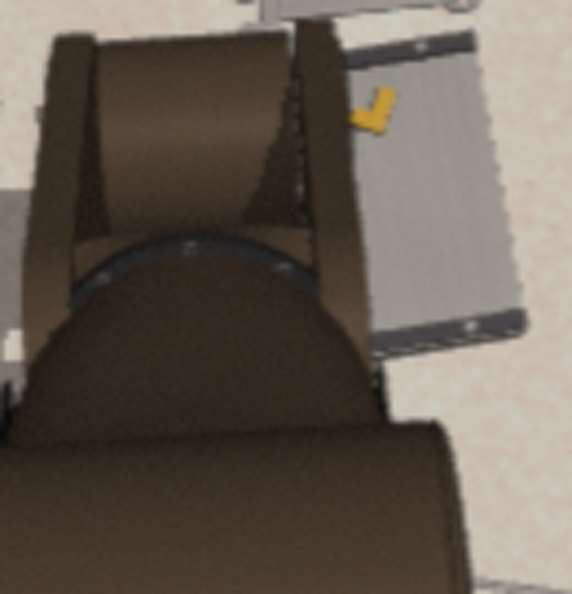

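Chip L remains at (375,110), and lane A is clear behind the scraper. Next is lane B.

Request:
play_rows(moves=[[[0, -0.002, 0.02, 0, 0, 0, 1], [0, 0, 0.025, 0, 0, 0, 1], [0.02, -0.034, 0, 0, 0, 0, 1], [0.02, -0.034, 0, 0, 0, 0, 1], [0.02, -0.034, 0, 0, 0, 0, 1], [0.02, -0.034, 0, 0, 0, 0, 1], [0.0185, -0.034, 0, 0, 0, 0, 1], [0, 0, 0, 0, 0, -0.2, 1], [0, 0, -0.02, 0, 0, 0, 1], [0, 0, -0.02, 0, 0, 0, 1], [0, 0, 0, 0, 0, 0, 1]]])

```text
time: 8.7
tool_pos: [0.6789, -0.1214, 0.0799]
tool_rot: [-3.135, -0.19, 0.008]
ft_force: [0.0, -0.3, -3.8]
gripper_width: 0.0228
grip_force: 98.5
```

```bash
python3 - <<'E'
from h import *
st()
E
```

```text
t 8.7 pos [ 0.6789 -0.1214  0.0799] yang -83.06 tilt z [-0.005  0.001 -1.   ] F [ 0.  -0.3 -3.8] w 0.0228 g 98.5 q6 1.23
```

Request:
play_rows(moves=[[[0.001, 0, -0.0018, 0, 0, 0, 1], [-0.0019, 0.0165, 0, 0, 0, 0, 1], [-0.0019, 0.0165, 0, 0, 0, 0, 1], [-0.0019, 0.0165, 0, 0, 0, 0, 1], [-0.0019, 0.0165, 0, 0, 0, 0, 1], [-0.0019, 0.0165, 0, 0, 0, 0, 1], [-0.0019, 0.0165, 0, 0, 0, 0, 1], [-0.0019, 0.0165, 0, 0, 0, 0, 1], [-0.0019, 0.0165, 0, 0, 0, 0, 1], [-0.0019, 0.0165, 0, 0, 0, 0, 1], [-0.0019, 0.0165, 0, 0, 0, 0, 1], [-0.0019, 0.0165, 0, 0, 0, 0, 1]]])

```text
time: 9.9
tool_pos: [0.6614, 0.0616, 0.0813]
tool_rot: [3.136, 0.192, 0.0]
ft_force: [-1.4, -4.1, 12.8]
gripper_width: 0.0232
grip_force: 100.6
```

Request:
play_rows(moves=[[[0, 0, 0, 0, 0, 0, 1], [0, 0, 0, 0, 0, 0, 1], [0, 0, 0.025, 0, 0, 0, 1], [0, 0, 0.04, 0, 0, 0, 1], [-0.04, -0.03, 0.02, 0, 0, 8, 1], [-0.04, -0.03, 0, 0, 0, 8, 1], [-0.04, -0.03, 0, 0, 0, 8, 1], [-0.04, -0.03, 0, 0, 0, 8, 1], [-0.03, -0.02, 0, 0, 0, 8, 1], [0, 0, 0, 0, 0, 0, 1]]])

```text
time: 10.9
tool_pos: [0.4701, -0.079, 0.1645]
tool_rot: [-2.877, -1.258, 0.004]
ft_force: [-0.2, 0.6, -1.8]
gripper_width: 0.0227
grip_force: 98.8
```

```bash
python3 - <<'E'
from h import *
st()
p,d,m=snap('top','t2'); p2,d,m=snap('scene','s2')
c=cv2.resize(p[145:280,205:335],None,fx=4.4,fy=4.4,interpolation=cv2.INTER_CUBIC)
e=cv2.resize(p2[160:320,200:400],None,fx=3.,fy=3.,interpolation=cv2.INTER_CUBIC)
o=np.zeros((600,1180,3),np.uint8);o[:594,:572]=c;o[:480,575:1175]=e
cv2.imwrite('pics/c3.png',cv2.resize(o,(800,407))[:,:,::-1])
E
```

```text
t 10.9 pos [ 0.4701 -0.079   0.1645] yang -42.77 tilt z [-0.003  0.    -1.   ] F [-0.2  0.6 -1.8] w 0.0227 g 98.8 q6 0.52
```

View pics/c3.png

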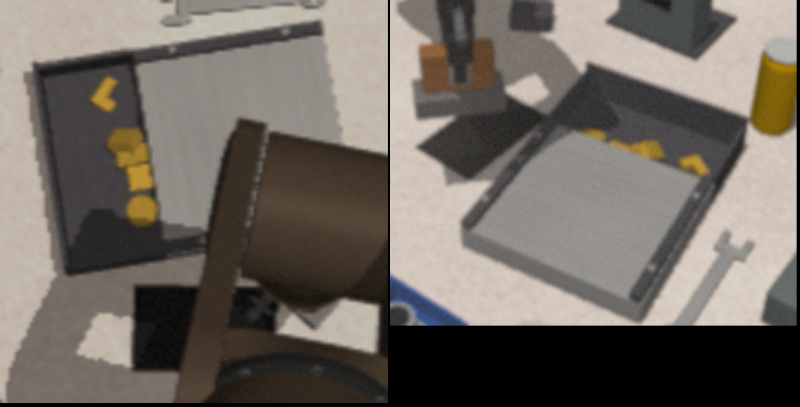

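The plate is clear and all 5 chips are in the catch tray at (105,93), (125,140), (130,157), (140,178) and (142,210). I'll check whether the chips near the edge have really dropped.

```bash
python3 - <<'E'
from h import *
p,P=cloud('t2')
hsv=cv2.cvtColor(p,cv2.COLOR_RGB2HSV)
m=((hsv[...,0]>10)&(hsv[...,0]<35)&(hsv[...,1]>110)&(hsv[...,2]>70)); 
c=np.array([.63,-.047]);a=np.radians(6.9);R=np.array([[np.cos(a),-np.sin(a)],[np.sin(a),np.cos(a)]])
mm=m.copy();mm[:155]=0;mm[222:]=0;mm[:,:215]=0;mm[:,330:]=0
v,u=np.nonzero(mm)
Q=P[v,u]; L=(Q[:,:2]-c)@R
o=np.lexsort((L[:,1].round(3),(L[:,0]*100).round()))
for i in o[::3]: print(u[i],v[i],L[i].round(3),Q[i,2].round(3))
E
```

```text
257 218 [-0.067  0.105] 0.012
255 218 [-0.068  0.111] 0.026
254 219 [-0.07   0.114] 0.019
253 219 [-0.068  0.117] 0.014
252 219 [-0.069  0.12 ] 0.02
251 219 [-0.068  0.123] 0.017
257 214 [-0.056  0.103] 0.024
257 217 [-0.065  0.104] 0.02
256 216 [-0.062  0.107] 0.021
255 215 [-0.058  0.109] 0.019
254 215 [-0.057  0.112] 0.018
253 215 [-0.056  0.115] 0.016
252 215 [-0.056  0.119] 0.018
251 215 [-0.057  0.121] 0.024
250 215 [-0.055  0.125] 0.017
250 218 [-0.065  0.126] 0.021
249 218 [-0.064  0.129] 0.016
248 217 [-0.06   0.132] 0.015
257 213 [-0.052  0.102] 0.02
256 213 [-0.053  0.105] 0.026
255 213 [-0.053  0.108] 0.026
254 213 [-0.051  0.111] 0.022
253 213 [-0.051  0.114] 0.025
252 213 [-0.05   0.118] 0.02
251 213 [-0.05   0.121] 0.021
250 213 [-0.048  0.124] 0.014
249 213 [-0.048  0.127] 0.016
248 214 [-0.052  0.13 ] 0.021
247 215 [-0.053  0.134] 0.012
252 210 [-0.04   0.116] 0.016
251 211 [-0.043  0.12 ] 0.019
248 212 [-0.043  0.13 ] 0.004
255 205 [-0.026  0.105] 0.016
255 208 [-0.033  0.106] 0.004
254 207 [-0.032  0.109] 0.02
253 207 [-0.031  0.112] 0.012
252 207 [-0.03   0.115] 0
[... 1864 characters left out ...]
.125] 0.026
244 188 [0.034 0.131] 0.012
243 189 [0.031 0.135] 0.014
242 182 [0.054 0.135] 0.01
243 180 [0.059 0.131] 0.016
242 181 [0.056 0.134] 0.015
241 181 [0.056 0.137] 0.017
240 181 [0.057 0.141] 0.017
239 181 [0.059 0.144] 0.011
237 180 [0.064 0.15 ] 0.005
241 177 [0.071 0.136] 0.009
240 177 [0.07  0.139] 0.016
239 177 [0.069 0.142] 0.023
238 178 [0.07  0.146] 0.005
237 178 [0.067 0.148] 0.02
236 178 [0.069 0.152] 0.014
243 172 [0.085 0.127] 0.015
242 173 [0.082 0.131] 0.016
241 173 [0.081 0.134] 0.019
240 172 [0.084 0.136] 0.022
240 175 [0.075 0.138] 0.02
239 175 [0.077 0.141] 0.017
238 176 [0.075 0.145] 0.012
241 171 [0.089 0.133] 0.016
239 172 [0.09 0.14] 0.002
248 213 [nan nan] nan
```

Request:
play_rows(moves=[[[-0.006, 0.018, 0, 0, 0, 8, 1], [-0.006, 0.018, 0, 0, 0, 8, 1], [-0.006, 0.018, -0.02, 0, 0, 8, 1], [-0.006, 0.018, -0.02, 0, 0, 8, 1], [-0.006, 0.011, -0.02, 0, 0, 8, 1], [-0.003, 0, -0.02, 0, 0, 1, 1], [0, 0, 0, 0, 0, 0, 1], [0, 0, 0, 0, 0, 0, 1]]])

```text
time: 11.8
tool_pos: [0.4421, 0.0058, 0.0848]
tool_rot: [-2.261, -2.18, 0.0]
ft_force: [0.2, -0.5, -1.5]
gripper_width: 0.0229
grip_force: 98.5
```

```bash
python3 - <<'E'
from h import *
st()
E
```

```text
t 11.8 pos [0.4421 0.0058 0.0848] yang -2.09 tilt z [-0.  0. -1.] F [ 0.2 -0.5 -1.5] w 0.0229 g 98.5 q6 -0.02
```

Request:
play_rows(moves=[[[-0.004, -0.002, -0.02, 0, 0, 0, 1], [0, 0, -0.012, 0, 0, 0, 1], [0, 0, -0.004, 0, 0, 0, 1], [0, 0, -0.001, 0, 0, 0, 1], [0, 0, -0.001, 0, 0, 0, 1], [0, 0, 0, 0, 0, 0, 1]]])

```text
time: 12.4
tool_pos: [0.438, 0.0034, 0.0473]
tool_rot: [2.26, 2.181, 0.001]
ft_force: [-0.6, -0.3, -2.2]
gripper_width: 0.0227
grip_force: 98.8
```

Request:
play_rows(moves=[[[0, 0, -0.001, 0, 0, 0, 1], [0, 0, 0, 0, 0, 0, 1], [0, 0, 0, 0, 0, 0, 0.4], [0, 0, 0, 0, 0, 0, 0.4], [0, 0, 0, 0, 0, 0, 0.4], [0, 0, 0, 0, 0, 0, 0.4], [0, 0, 0.03, 0, 0, 0, 0.4], [0, 0, 0.03, 0, 0, 0, 0.4], [0, 0, 0.04, 0, 0, 0, 0], [0, 0, 0.04, 0, 0, 0, 0], [0, 0, 0.04, 0, 0, 0, 0]]])

```text
time: 13.5
tool_pos: [0.4369, 0.0034, 0.2274]
tool_rot: [-2.26, -2.182, 0.0]
ft_force: [0.4, 0.1, -0.9]
gripper_width: 0.0853
grip_force: 0.0
```

```bash
python3 - <<'E'
from h import *
st()
snap('wrist','w2')
p,P=cloud('w2')
Q=P.reshape(-1,3)
for z0,z1 in((.076,.1),(.026,.04)):
    q=Q[(Q[:,2]>z0)&(Q[:,2]<z1)&(abs(Q[:,0]-.435)<.05)&(abs(Q[:,1]-.005)<.08)]
    print(len(q),cv2.minAreaRect(q[:,:2].astype(np.float32)))
snap('top','t3')
p,P=cloud('t3')
def reg(name,u0,u1,v0,v1,z0,z1):
    Q=P[v0:v1,u0:u1].reshape(-1,3); Q=Q[(Q[:,2]>z0)&(Q[:,2]<z1)]
    r=cv2.minAreaRect(Q[:,:2].astype(np.float32)); print(name,len(Q),np.median(Q,0).round(3),'rect',np.round(r[0],3),np.round(r[1],3),round(r[2],1))
for n_,u,v in(('h1',371,203),('h2',370,236),('h3',402,237)): reg(n_,u-12,u+12,v-14,v+12,.052,.066)
E
```

```text
t 13.5 pos [0.4369 0.0034 0.2274] yang -2.01 tilt z [-0.  0. -1.] F [ 0.4  0.1 -0.9] w 0.0853 g 0.0 q6 -0.03
2859 ((0.4597226083278656, 0.01142198033630848), (0.07979010045528412, 0.024190863594412804), 86.2396240234375)
1517 ((0.45975032448768616, 0.011595234274864197), (0.09949308633804321, 0.04009905457496643), 86.31788635253906)
h1 130 [ 0.58  -0.306  0.058] rect [ 0.58  -0.305] [0.036 0.04 ] 50.0
h2 133 [ 0.48  -0.298  0.059] rect [ 0.481 -0.298] [0.036 0.04 ] 39.5
h3 134 [ 0.474 -0.394  0.059] rect [ 0.475 -0.394] [0.037 0.039] 24.4
```

The scraper has been knocked to (0.460, 0.0115), at the edge of the pad. I'll put it back now.

Request:
play_rows(moves=[[[0.023, 0.008, -0.02, 0, 0, -1.7, 0.4], [0, 0, -0.04, 0, 0, 0, 0.4], [0, 0, -0.04, 0, 0, 0, 0.4], [0, 0, -0.04, 0, 0, 0, 0.4], [0, 0, -0.03, 0, 0, 0, 0.4], [0, 0, -0.009, 0, 0, 0, 0.4], [0, 0, 0, 0, 0, 0, 0.4], [0, 0, 0, 0, 0, 0, 1], [0, 0, 0, 0, 0, 0, 1], [0, 0, 0, 0, 0, 0, 1], [0, 0, 0, 0, 0, 0, 1], [0, 0, 0, 0, 0, 0, 1]]])

```text
time: 14.8
tool_pos: [0.4612, 0.0112, 0.0476]
tool_rot: [2.291, 2.147, 0.002]
ft_force: [0.2, -3.5, 11.1]
gripper_width: 0.0231
grip_force: 99.5
```

Request:
play_rows(moves=[[[0, 0, 0.006, 0, 0, 0, 1], [0, 0, 0.006, 0, 0, 0, 1], [-0.012, -0.005, 0, 0, 0, 1.7, 1], [-0.012, -0.004, 0, 0, 0, 0, 1], [0, 0, 0, 0, 0, 0, 1], [0, 0, -0.006, 0, 0, 0, 1], [0, 0, -0.004, 0, 0, 0, 1], [0, 0, 0, 0, 0, 0, 1]]])

```text
time: 15.6
tool_pos: [0.4365, 0.0025, 0.048]
tool_rot: [-2.26, -2.181, 0.001]
ft_force: [0.9, 0.8, -1.6]
gripper_width: 0.0227
grip_force: 98.2
```

Request:
play_rows(moves=[[[0, 0, -0.0008, 0, 0, 0, 1], [0, 0, 0, 0, 0, 0, 1], [0, 0, 0, 0, 0, 0, 0.4], [0, 0, 0, 0, 0, 0, 0.4], [0, 0, 0, 0, 0, 0, 0.4], [0, 0, 0, 0, 0, 0, 0.4], [0, 0, 0.03, 0, 0, 0, 0.4], [0, 0, 0.03, 0, 0, 0, 0.4], [0, 0, 0.04, 0, 0, 0, 0], [0, 0, 0.04, 0, 0, 0, 0], [0, 0, 0.04, 0, 0, 0, 0]]])

```text
time: 16.7
tool_pos: [0.4359, 0.0025, 0.2297]
tool_rot: [-2.26, -2.182, -0.0]
ft_force: [1.0, -0.1, -0.2]
gripper_width: 0.0856
grip_force: 0.0
```

```bash
cat >> h.py <<'E'
def scr(fn,name='wrist'):
    snap(name,fn); p,P=cloud(fn); Q=P.reshape(-1,3)
    for z0,z1 in((.076,.1),(.026,.04)):
        q=Q[(Q[:,2]>z0)&(Q[:,2]<z1)&(abs(Q[:,0]-.435)<.06)&(abs(Q[:,1]-.005)<.09)]
        print('scraper',len(q),cv2.minAreaRect(q[:,:2].astype(np.float32)) if len(q)>5 else '')
E
python3 - <<'E'
from h import *
st()
scr('w3')
E
```

```text
t 16.7 pos [0.4359 0.0025 0.2297] yang -2.01 tilt z [-0.  0. -1.] F [ 1.  -0.1 -0.2] w 0.0856 g 0.0 q6 -0.03
scraper 2730 ((0.4366696774959564, 0.005609959363937378), (0.07867327332496643, 0.023793913424015045), 87.87904357910156)
scraper 1653 ((0.43668311834335327, 0.005147315561771393), (0.09885718673467636, 0.04003147780895233), 88.02714538574219)
```

Request:
play_rows(moves=[[[0.018, -0.0386, 0, 0, 0, 0, 0.3], [0.018, -0.0386, 0, 0, 0, 0, 0.3], [0.018, -0.0386, 0, 0, 0, 0, 0.3], [0.018, -0.0386, 0, 0, 0, 0, 0.3], [0.018, -0.0386, 0, 0, 0, 0, 0.3], [0.018, -0.0386, -0.02, 0, 0, 0, 0.3], [0.018, -0.0386, -0.03, 0, 0, 0, 0.3], [0.018, -0.0386, -0.03, 0, 0, 0, 0.3], [0, 0, 0, 0, 0, 0, 0.3], [0, 0, 0, 0, 0, 0, 0.3]]])

```text
time: 17.75
tool_pos: [0.5782, -0.3036, 0.1488]
tool_rot: [-2.26, -2.179, 0.001]
ft_force: [0.7, -0.2, 1.1]
gripper_width: 0.0598
grip_force: 0.0
```

```bash
cat >> h.py <<'E'
def hubs(fn,name='wrist',z0=.052,z1=.066):
    snap(name,fn); p,P=cloud(fn); m=((P[...,2]>z0)&(P[...,2]<z1)).astype(np.uint8)
    n,l,s,c=cv2.connectedComponentsWithStats(m)
    for i in range(1,n):
        if s[i,4]>80:
            q=P[l==i]; o,r=cv2.minEnclosingCircle(q[:,:2].astype(np.float32)); print('hub?',np.round(o,4),'r',round(r,4),s[i,4],'z',np.median(q[:,2]).round(4))
E
python3 - <<'E'
from h import *
st(); hubs('w4')
E
```

```text
t 17.75 pos [ 0.5782 -0.3036  0.1488] yang -2.09 tilt z [-0.002  0.001 -1.   ] F [ 0.7 -0.2  1.1] w 0.0598 g 0.0 q6 -0.49
hub? [ 0.7102 -0.2576] r 0.0284 1221 z 0.0555
hub? [ 0.4786 -0.2964] r 0.0206 2839 z 0.0594
hub? [ 0.5793 -0.3036] r 0.0201 2666 z 0.0594
```

View pics/w4.png

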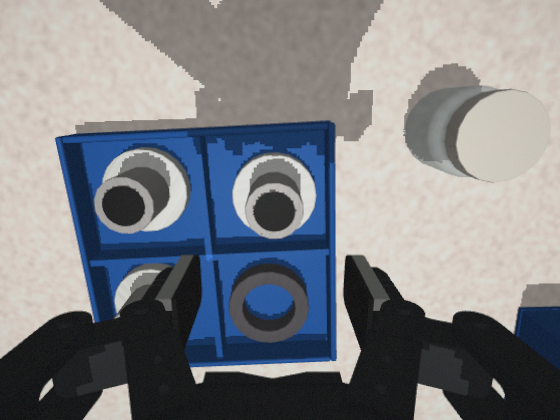

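The wrist view shows the hub for this grasp at (274,205), with the ring at (268,305), the other hubs at (128,203) and (150,290), and the jar at (500,130). I'll lower and grasp.

Request:
play_rows(moves=[[[0.001, 0, -0.03, 0, 0, 0, 0.3], [0, 0, -0.03, 0, 0, 0, 0.3], [0, 0, -0.03, 0, 0, 0, 0.3], [0, 0, -0.015, 0, 0, 0, 0.3], [0, 0, -0.006, 0, 0, 0, 0.3], [0, 0, 0, 0, 0, 0, 0.3], [0, 0, 0, 0, 0, 0, 1], [0, 0, 0, 0, 0, 0, 1], [0, 0, 0, 0, 0, 0, 1], [0, 0, 0, 0, 0, 0, 1], [0, 0, 0, 0, 0, 0, 1]]], force=90)

```text
time: 18.9
tool_pos: [0.5807, -0.3036, 0.0415]
tool_rot: [2.259, 2.181, 0.001]
ft_force: [-2.5, 2.4, 12.2]
gripper_width: 0.0371
grip_force: 88.8
```

Request:
play_rows(moves=[[[0, 0, 0.01, 0, 0, 0, 1], [0, 0, 0.03, 0, 0, 0, 1], [0, 0, 0.04, 0, 0, 0, 1], [0, 0, 0.02, 0, 0, 0, 1], [0, 0, 0, 0, 0, 0, 1]]])

```text
time: 19.4
tool_pos: [0.5819, -0.3044, 0.1439]
tool_rot: [2.256, 2.178, 0.003]
ft_force: [0.7, -0.1, -2.8]
gripper_width: 0.0367
grip_force: 90.6
```

Request:
play_rows(moves=[[[0.014, 0.032, 0, 0, 0, 0, 1], [0.014, 0.032, 0, 0, 0, 0, 1], [0.014, 0.032, 0, 0, 0, 0, 1], [0.014, 0.032, 0, 0, 0, 0, 1], [0.014, 0.032, 0, 0, 0, 0, 1], [0.014, 0.032, -0.01, 0, 0, 0, 1], [0.0136, 0.032, -0.02, 0, 0, 0, 1], [0, 0, -0.02, 0, 0, 0, 1], [0, 0, -0.01, 0, 0, 0, 1], [0, 0, 0, 0, 0, 0, 1]]])

```text
time: 20.4
tool_pos: [0.6761, -0.0794, 0.0776]
tool_rot: [-2.258, -2.18, 0.003]
ft_force: [-0.5, -0.9, -2.1]
gripper_width: 0.0369
grip_force: 90.8
```

```bash
python3 - <<'E'
from h import *
st()
E
```

```text
t 20.4 pos [ 0.6761 -0.0794  0.0776] yang -2.02 tilt z [-0.003  0.    -1.   ] F [-0.5 -0.9 -2.1] w 0.0369 g 90.8 q6 -0.13
```

Request:
play_rows(moves=[[[0, 0, -0.003, 0, 0, 0, 1], [0, 0, -0.0015, 0, 0, 0, 1], [0, 0, -0.001, 0, 0, 0, 1], [0, 0, -0.0005, 0, 0, 0, 1], [0, 0, 0, 0, 0, 0, 1]]])

```text
time: 20.9
tool_pos: [0.6777, -0.0795, 0.0736]
tool_rot: [2.26, 2.182, 0.0]
ft_force: [0.1, 0.2, -2.4]
gripper_width: 0.0373
grip_force: 90.8
```

Request:
play_rows(moves=[[[0, 0, -0.001, 0, 0, 0, 1], [0, 0, -0.001, 0, 0, 0, 1], [0, 0, 0, 0, 0, 0, 1]]])

```text
time: 21.2
tool_pos: [0.6776, -0.0793, 0.0716]
tool_rot: [2.26, 2.182, 0.0]
ft_force: [-0.8, -1.0, 2.5]
gripper_width: 0.0371
grip_force: 91.3
```

Request:
play_rows(moves=[[[0, 0, 0, 0, 0, 0, 0.3], [0, 0, 0, 0, 0, 0, 0.3], [0, 0, 0, 0, 0, 0, 0.3], [0, 0, 0.02, 0, 0, 0, 0.3], [0, 0, 0.04, 0, 0, 0, 0.3], [0, 0, 0.02, 0, 0, 0, 0.3]]])

```text
time: 21.8
tool_pos: [0.6785, -0.0794, 0.154]
tool_rot: [2.259, 2.181, 0.002]
ft_force: [-0.2, -0.0, 0.9]
gripper_width: 0.0595
grip_force: 0.0
```

Request:
play_rows(moves=[[[-0.025, -0.0272, 0, 0, 0, 0, 0.3], [-0.025, -0.0272, 0, 0, 0, 0, 0.3], [-0.025, -0.0272, 0, 0, 0, 0, 0.3], [-0.025, -0.0272, 0, 0, 0, 0, 0.3], [-0.025, -0.0272, 0, 0, 0, 0, 0.3], [-0.025, -0.0272, 0, 0, 0, 0, 0.3], [-0.025, -0.0272, 0, 0, 0, 0, 0.3], [-0.024, -0.0272, 0, 0, 0, 0, 0.3], [0, 0, 0, 0, 0, 0, 0.3], [0, 0, 0, 0, 0, 0, 0.3]]])

```text
time: 22.8
tool_pos: [0.4783, -0.2975, 0.1515]
tool_rot: [2.262, 2.18, 0.0]
ft_force: [0.7, 1.1, -0.5]
gripper_width: 0.0599
grip_force: 0.0
```

```bash
python3 - <<'E'
from h import *
st(); hubs('w5'); hubs('t5','top',.08,.1)
E
```

```text
t 22.8 pos [ 0.4783 -0.2975  0.1515] yang -2.12 tilt z [ 0. -0. -1.] F [ 0.7  1.1 -0.5] w 0.0599 g 0.0 q6 -0.57
hub? [ 0.4788 -0.296 ] r 0.02 2629 z 0.0594
hub? [ 0.4736 -0.3948] r 0.0202 2090 z 0.0593
hub? [ 0.8625 -0.5205] r 0.1177 431 z 0.0873
hub? [0.863  0.4988] r 0.1182 447 z 0.0873
hub? [ 0.6791 -0.0811] r 0.0204 141 z 0.0888
hub? [0.6228 0.6291] r 0.0322 332 z 0.0941
hub? [ 0.4533 -0.5921] r 0.1483 269 z 0.091
```

Request:
play_rows(moves=[[[0, 0.0015, -0.03, 0, 0, 0, 0.3], [0, 0, -0.03, 0, 0, 0, 0.3], [0, 0, -0.03, 0, 0, 0, 0.3], [0, 0, -0.016, 0, 0, 0, 0.3], [0, 0, -0.005, 0, 0, 0, 0.3], [0, 0, 0, 0, 0, 0, 0.3], [0, 0, 0, 0, 0, 0, 1], [0, 0, 0, 0, 0, 0, 1], [0, 0, 0, 0, 0, 0, 1], [0, 0, 0, 0, 0, 0, 1], [0, 0, 0, 0, 0, 0, 1]]])

```text
time: 24.0
tool_pos: [0.4793, -0.2955, 0.0419]
tool_rot: [2.259, 2.181, 0.001]
ft_force: [0.0, 4.2, 9.4]
gripper_width: 0.0371
grip_force: 89.0
```

Request:
play_rows(moves=[[[0, 0, 0.01, 0, 0, 0, 1], [0, 0, 0.03, 0, 0, 0, 1], [0, 0, 0.04, 0, 0, 0, 1], [0, 0, 0.02, 0, 0, 0, 1], [0, 0, 0, 0, 0, 0, 1]]])

```text
time: 24.5
tool_pos: [0.4803, -0.2966, 0.1445]
tool_rot: [2.256, 2.178, 0.002]
ft_force: [0.8, -0.5, -1.3]
gripper_width: 0.0373
grip_force: 90.5
```

Request:
play_rows(moves=[[[0.016, 0.033, 0, 0, 0, 0, 1], [0.016, 0.033, 0, 0, 0, 0, 1], [0.016, 0.033, 0, 0, 0, 0, 1], [0.016, 0.033, 0, 0, 0, 0, 1], [0.016, 0.033, 0, 0, 0, 0, 1], [0.016, 0.033, 0, 0, 0, 0, 1], [0.016, 0.033, 0, 0, 0, 0, 1], [0.016, 0.033, -0.02, 0, 0, 0, 1], [0.015, 0.031, -0.02, 0, 0, 0, 1], [0, 0, -0.02, 0, 0, 0, 1], [0, 0, -0.005, 0, 0, 0, 1], [0, 0, 0, 0, 0, 0, 1]]])

```text
time: 25.7
tool_pos: [0.6205, -0.0006, 0.0745]
tool_rot: [-2.259, -2.181, 0.003]
ft_force: [1.0, -0.3, -1.6]
gripper_width: 0.037
grip_force: 90.7
```

Request:
play_rows(moves=[[[0, 0, 0, 0, 0, 0, 1]]])

```text
time: 25.8
tool_pos: [0.6216, -0.0011, 0.076]
tool_rot: [2.261, 2.181, 0.0]
ft_force: [0.5, 0.3, -1.6]
gripper_width: 0.037
grip_force: 90.7
```

Request:
play_rows(moves=[[[0, 0, -0.002, 0, 0, 0, 1], [0, 0, -0.001, 0, 0, 0, 1], [0, 0, -0.001, 0, 0, 0, 1], [0, 0, -0.0005, 0, 0, 0, 1], [0, 0, 0, 0, 0, 0, 1]]])

```text
time: 26.3
tool_pos: [0.6218, -0.0007, 0.0719]
tool_rot: [2.26, 2.181, 0.001]
ft_force: [-3.6, -1.3, 12.5]
gripper_width: 0.0371
grip_force: 92.5
```

Request:
play_rows(moves=[[[0, 0, 0, 0, 0, 0, 0.3], [0, 0, 0, 0, 0, 0, 0.3], [0, 0, 0, 0, 0, 0, 0.3], [0, 0, 0.02, 0, 0, 0, 0.3], [0, 0, 0.04, 0, 0, 0, 0.3], [0, 0, 0.02, 0, 0, 0, 0.3]]])

```text
time: 26.9
tool_pos: [0.6224, -0.0004, 0.1532]
tool_rot: [2.259, 2.181, 0.002]
ft_force: [0.8, -0.9, 0.6]
gripper_width: 0.0601
grip_force: 0.0
```

Request:
play_rows(moves=[[[-0.015, -0.0394, 0, 0, 0, 0, 0.3], [-0.015, -0.0394, 0, 0, 0, 0, 0.3], [-0.015, -0.0394, 0, 0, 0, 0, 0.3], [-0.015, -0.0394, 0, 0, 0, 0, 0.3], [-0.015, -0.0394, 0, 0, 0, 0, 0.3], [-0.015, -0.0394, 0, 0, 0, 0, 0.3], [-0.015, -0.0394, 0, 0, 0, 0, 0.3], [-0.015, -0.0394, 0, 0, 0, 0, 0.3], [-0.015, -0.0394, 0, 0, 0, 0, 0.3], [-0.013, -0.0394, 0, 0, 0, 0, 0.3], [0, 0, 0, 0, 0, 0, 0.3], [0, 0, 0, 0, 0, 0, 0.3]]])

```text
time: 28.1
tool_pos: [0.473, -0.3951, 0.1506]
tool_rot: [-2.262, -2.179, -0.0]
ft_force: [-0.6, 0.4, -0.0]
gripper_width: 0.0598
grip_force: 0.0
```

```bash
python3 - <<'E'
from h import *
st(); hubs('w6'); hubs('t6','top',.08,.1)
E
```

```text
t 28.1 pos [ 0.473  -0.3951  0.1506] yang -2.13 tilt z [-0.  0. -1.] F [-0.6  0.4 -0. ] w 0.0598 g 0.0 q6 -0.71
hub? [ 0.4734 -0.3946] r 0.0202 2623 z 0.0594
hub? [ 0.8634 -0.5201] r 0.1201 440 z 0.0873
hub? [0.8627 0.498 ] r 0.1174 439 z 0.0877
hub? [ 0.7122 -0.2592] r 0.026 92 z 0.0817
hub? [ 0.679  -0.0814] r 0.0202 141 z 0.0885
hub? [ 0.623  -0.0031] r 0.0201 140 z 0.0889
hub? [0.6244 0.6287] r 0.0324 340 z 0.0938
hub? [0.4382 0.0021] r 0.0394 206 z 0.0849
```

Request:
play_rows(moves=[[[0, 0, -0.03, 0, 0, 0, 0.3], [0, 0, -0.03, 0, 0, 0, 0.3], [0, 0, -0.03, 0, 0, 0, 0.3], [0, 0, -0.016, 0, 0, 0, 0.3], [0, 0, -0.004, 0, 0, 0, 0.3], [0, 0, 0, 0, 0, 0, 0.3], [0, 0, 0, 0, 0, 0, 1], [0, 0, 0, 0, 0, 0, 1], [0, 0, 0, 0, 0, 0, 1], [0, 0, 0, 0, 0, 0, 1], [0, 0, 0, 0, 0, 0, 1]]])

```text
time: 29.3
tool_pos: [0.4742, -0.3948, 0.0428]
tool_rot: [2.259, 2.18, 0.0]
ft_force: [-1.9, 3.6, 11.0]
gripper_width: 0.0367
grip_force: 88.9
```

Request:
play_rows(moves=[[[0, 0, 0.01, 0, 0, 0, 1], [0, 0, 0.03, 0, 0, 0, 1], [0, 0, 0.04, 0, 0, 0, 1], [0, 0, 0.02, 0, 0, 0, 1], [0, 0, 0, 0, 0, 0, 1]]])

```text
time: 29.8
tool_pos: [0.4751, -0.3959, 0.1451]
tool_rot: [2.256, 2.178, 0.001]
ft_force: [0.1, -0.1, -3.4]
gripper_width: 0.0372
grip_force: 90.7
```

Request:
play_rows(moves=[[[0.0127, 0.0338, 0, 0, 0, 0, 1], [0.0127, 0.0338, 0, 0, 0, 0, 1], [0.0127, 0.0338, 0, 0, 0, 0, 1], [0.0127, 0.0338, 0, 0, 0, 0, 1], [0.0127, 0.0338, 0, 0, 0, 0, 1], [0.0127, 0.0338, 0, 0, 0, 0, 1], [0.0127, 0.0338, 0, 0, 0, 0, 1], [0.0127, 0.0338, 0, 0, 0, 0, 1], [0.0127, 0.0338, -0.02, 0, 0, 0, 1], [0, 0, -0.025, 0, 0, 0, 1], [0, 0, -0.02, 0, 0, 0, 1], [0, 0, 0, 0, 0, 0, 1]]])

```text
time: 31.0
tool_pos: [0.5859, -0.0894, 0.0732]
tool_rot: [-2.257, -2.18, 0.004]
ft_force: [-0.2, -0.2, -2.6]
gripper_width: 0.0369
grip_force: 103.1
```

Request:
play_rows(moves=[[[0, 0, 0, 0, 0, 0, 1]]])

```text
time: 31.1
tool_pos: [0.5874, -0.0902, 0.0757]
tool_rot: [-2.26, -2.181, 0.001]
ft_force: [-0.6, 0.1, -2.7]
gripper_width: 0.0368
grip_force: 103.1
```

Request:
play_rows(moves=[[[0, 0, -0.001, 0, 0, 0, 1], [0, 0, -0.001, 0, 0, 0, 1], [0, 0, -0.0006, 0, 0, 0, 1], [0, 0, 0, 0, 0, 0, 1]]])

```text
time: 31.5
tool_pos: [0.588, -0.0904, 0.0736]
tool_rot: [2.26, 2.181, 0.0]
ft_force: [-0.0, -0.1, -3.4]
gripper_width: 0.0368
grip_force: 103.1
```

Request:
play_rows(moves=[[[0, 0, -0.001, 0, 0, 0, 1], [0, 0, -0.0006, 0, 0, 0, 1], [0, 0, 0, 0, 0, 0, 1]]])

```text
time: 31.8
tool_pos: [0.5878, -0.0902, 0.0716]
tool_rot: [-2.26, -2.182, 0.0]
ft_force: [-0.1, -0.1, -2.8]
gripper_width: 0.037
grip_force: 103.1
```

Request:
play_rows(moves=[[[0, 0, -0.001, 0, 0, 0, 1], [0, 0, 0, 0, 0, 0, 1]]])

```text
time: 32.0
tool_pos: [0.5878, -0.0902, 0.0705]
tool_rot: [-2.26, -2.182, 0.0]
ft_force: [-0.0, 0.1, -3.4]
gripper_width: 0.0369
grip_force: 103.1
```

```bash
python3 - <<'E'
from h import *
st()
p,d,m=snap('scene','s7'); cv2.imwrite('pics/c7.png',cv2.resize(p[160:330,180:400],None,fx=3,fy=3,interpolation=cv2.INTER_CUBIC)[:,:,::-1])
E
```

```text
t 32.0 pos [ 0.5878 -0.0902  0.0705] yang -2.01 tilt z [-0.  0. -1.] F [-0.   0.1 -3.4] w 0.0369 g 103.1 q6 -0.17
```

View pics/c7.png

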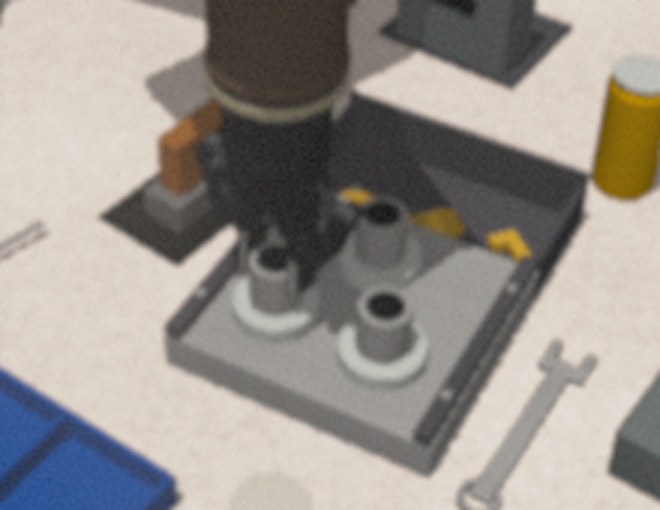

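The third hub at (270,290) is upright in the gripper, just above the plate. I'll keep lowering.

Request:
play_rows(moves=[[[0, 0, -0.001, 0, 0, 0, 1], [0, 0, -0.001, 0, 0, 0, 1], [0, 0, 0, 0, 0, 0, 1]]])

```text
time: 32.35
tool_pos: [0.5881, -0.0902, 0.0695]
tool_rot: [2.26, 2.182, 0.001]
ft_force: [-2.8, 1.6, 13.7]
gripper_width: 0.037
grip_force: 105.0
```

Contact. I'll release, lift, and go toward the lever with the fingers closing.

Request:
play_rows(moves=[[[0, 0, 0, 0, 0, 0, 0.3], [0, 0, 0, 0, 0, 0, 0.3], [0, 0, 0, 0, 0, 0, 0.3], [0, 0, 0.02, 0, 0, 0, 0.3], [0, 0, 0.04, 0, 0, 0, 0.3], [0, 0, 0.05, 0, 0, 0, 0.3], [0, 0, 0.05, 0, 0, 0, 0.6], [-0.02, 0.045, 0.02, 0, 0, 0, 1], [-0.02, 0.045, 0, 0, 0, 0, 1], [-0.02, 0.045, 0, 0, 0, 0, 1], [-0.02, 0.045, 0, 0, 0, 0, 1], [-0.02, 0.045, 0, 0, 0, 0, 1]]])

```text
time: 33.55
tool_pos: [0.488, 0.1336, 0.2476]
tool_rot: [2.261, 2.181, 0.001]
ft_force: [1.5, 0.5, 0.3]
gripper_width: 0.0002
grip_force: 0.0
```

```bash
python3 - <<'E'
from h import *
st(); scr('t8','top'); 
p,P=cloud('t8'); m=((P[...,2]>.08)&(P[...,2]<.1)).astype(np.uint8)
n,l,s,c=cv2.connectedComponentsWithStats(m)
for i in range(1,n):
    if 60<s[i,4]<300: q=P[l==i]; print(np.round(cv2.minEnclosingCircle(q[:,:2].astype(np.float32))[0],4),s[i,4],np.median(q[:,2]))
Q=P[200:265,125:190].reshape(-1,3)
for z0,z1 in((.165,.2),(.10,.115)):
    q=Q[(Q[:,2]>z0)&(Q[:,2]<z1)]; print(len(q),cv2.minAreaRect(q[:,:2].astype(np.float32)),q.min(0).round(3),q.max(0).round(3))
E
```

```text
t 33.55 pos [0.488  0.1336 0.2476] yang -2.04 tilt z [ 0.  0. -1.] F [1.5 0.5 0.3] w 0.0002 g 0.0 q6 0.24
scraper 236 ((0.4383845627307892, 0.002147156745195389), (0.07686246186494827, 0.024265989661216736), 88.41545867919922)
scraper 178 ((0.4390603303909302, 0.001937776803970337), (0.09787780046463013, 0.037363339215517044), 88.3299331665039)
[ 0.679  -0.0818] 143 0.08826473112145483
[ 0.623 -0.004] 138 0.08808006620084208
[ 0.4532 -0.5911] 280 0.09012251216882539
[ 0.59   -0.0919] 140 0.08869430920793886
[0.4393 0.0021] 213 0.08417677138926671
167 ((0.46255290508270264, 0.3482268154621124), (0.07499564439058304, 0.018178867176175117), 87.18512725830078) [0.454 0.311 0.169] [0.473 0.386 0.195]
349 ((0.4982220232486725, 0.35812026262283325), (0.11951608210802078, 0.05469181761145592), 3.106069803237915) [0.44  0.328 0.1  ] [0.558 0.385 0.115]
```

Request:
play_rows(moves=[[[-0.018, 0.037, 0, 0, 0, 0, 1], [-0.018, 0.037, 0, 0, 0, 0, 1], [-0.018, 0.037, 0, 0, 0, 0, 1], [-0.018, 0.037, 0, 0, 0, 0, 1], [-0.016, 0.037, 0, 0, 0, 0, 1], [0, 0.036, 0, 0, 0, 0, 1], [0, 0, 0, 0, 0, 1, 1], [0, 0, -0.03, 0, 0, 0, 1], [0, 0, -0.03, 0, 0, 0, 1], [0, 0, -0.028, 0, 0, 0, 1], [0, 0, 0, 0, 0, 0, 1], [0, 0, 0, 0, 0, 0, 1]]])

```text
time: 34.8
tool_pos: [0.4011, 0.3528, 0.1598]
tool_rot: [-2.241, -2.201, 0.001]
ft_force: [0.3, 1.0, 0.1]
gripper_width: -0.0001
grip_force: 0.0
```

```bash
python3 - <<'E'
from h import *
st()
p,d,m=snap('scene','s9'); cv2.imwrite('pics/c9.png',cv2.resize(p[70:200,260:400],None,fx=4,fy=4,interpolation=cv2.INTER_CUBIC)[:,:,::-1])
E
```

```text
t 34.8 pos [0.4011 0.3528 0.1598] yang -1.02 tilt z [-0.001 -0.001 -1.   ] F [0.3 1.  0.1] w -0.0001 g 0.0 q6 0.68
```

View pics/c9.png

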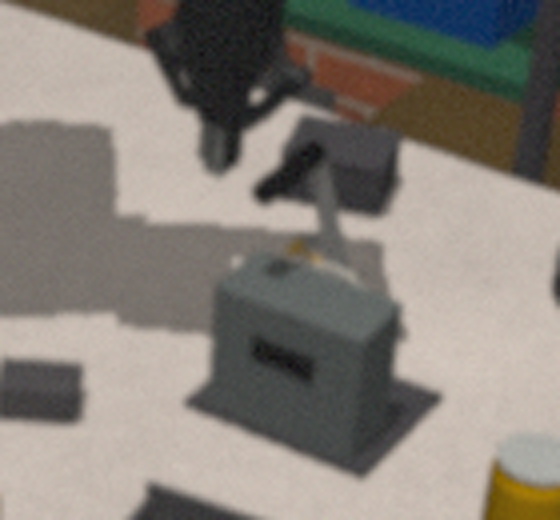

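The closed fingers at (218,160) stand on the robot side of the lever bar at (290,172). I'll push.

Request:
play_rows(moves=[[[0.01, 0, 0.006, 0, 0, 0, 1], [0.01, 0, 0, 0, 0, 0, 1], [0.01, 0, 0, 0, 0, 0, 1], [0.01, 0, 0, 0, 0, 0, 1], [0.01, 0, 0, 0, 0, 0, 1], [0.01, 0, 0, 0, 0, 0, 1], [0.01, 0, 0, 0, 0, 0, 1], [0.01, 0, 0, 0, 0, 0, 1], [0.01, 0, 0, 0, 0, 0, 1], [0, 0, 0, 0, 0, 0, 1], [0, 0, 0, 0, 0, 0, 1]]])

```text
time: 35.95
tool_pos: [0.491, 0.3531, 0.1653]
tool_rot: [-2.241, -2.201, 0.0]
ft_force: [-2.3, 0.6, 1.2]
gripper_width: 0.0
grip_force: 1.2
```

```bash
cat >> h.py <<'E'
def bar(fn):
    snap('top',fn); p,P=cloud(fn); Q=P[195:270,125:195].reshape(-1,3)
    hs=cv2.cvtColor(p,cv2.COLOR_RGB2HSV)[195:270,125:195,2].reshape(-1)
    q=Q[(Q[:,2]>.165)&(Q[:,2]<.215)&(hs<60)&(Q[:,1]>.29)]; print('bar',len(q),np.median(q,0).round(4),q.min(0).round(3),q.max(0).round(3))
E
python3 - <<'E'
from h import *
st(); bar('t10')
E
```

```text
t 35.95 pos [0.491  0.3531 0.1653] yang -1.03 tilt z [-0. -0. -1.] F [-2.3  0.6  1.2] w 0.0 g 1.2 q6 0.59
bar 63 [0.5165 0.3228 0.1912] [0.508 0.311 0.182] [0.526 0.34  0.199]
```

Request:
play_rows(moves=[[[0.008, 0, 0, 0, 0, 0, 1], [0.004, 0, 0, 0, 0, 0, 1], [0.002, 0, 0, 0, 0, 0, 1], [0.002, 0, 0, 0, 0, 0, 1], [0, 0, 0, 0, 0, 0, 1]]])

```text
time: 36.5
tool_pos: [0.5069, 0.353, 0.1653]
tool_rot: [-2.241, -2.202, 0.001]
ft_force: [-3.8, -0.7, -2.9]
gripper_width: -0.0003
grip_force: 1.9
```

Request:
play_rows(moves=[[[0.001, 0, 0, 0, 0, 0, 1], [0.001, 0, 0, 0, 0, 0, 1], [0, 0, 0, 0, 0, 0, 1]]])

```text
time: 36.8
tool_pos: [0.509, 0.3531, 0.1654]
tool_rot: [-2.241, -2.202, 0.0]
ft_force: [-5.0, 0.7, -3.3]
gripper_width: 0.0001
grip_force: 2.0
```

```bash
python3 - <<'E'
from h import *
st(); bar('t11')
E
```

```text
t 36.8 pos [0.509  0.3531 0.1654] yang -1.01 tilt z [-0. -0. -1.] F [-5.   0.7 -3.3] w 0.0001 g 2.0 q6 0.58
bar 63 [0.5336 0.322  0.1861] [0.525 0.311 0.173] [0.543 0.336 0.193]
```

Request:
play_rows(moves=[[[0.001, 0, 0, 0, 0, 0, 1], [0.001, 0, 0, 0, 0, 0, 1], [0, 0, 0, 0, 0, 0, 1]]])

```text
time: 37.15
tool_pos: [0.5099, 0.3531, 0.1652]
tool_rot: [-2.24, -2.201, 0.003]
ft_force: [-12.1, 2.4, -0.8]
gripper_width: -0.0001
grip_force: 5.6
```

Request:
play_rows(moves=[[[0.001, 0, 0, 0, 0, 0, 1], [0, 0, 0, 0, 0, 0, 1], [-0.02, 0, 0, 0, 0, 0, 1], [-0.02, 0, 0, 0, 0, 0, 1], [-0.02, 0, 0, 0, 0, 0, 1], [-0.02, 0, 0, 0, 0, 0, 1], [-0.02, 0, 0, 0, 0, 0, 1], [0, 0, 0, 0, 0, 0, 1], [0, 0, 0, 0, 0, 0, 1]]])

```text
time: 38.05
tool_pos: [0.4128, 0.3537, 0.1661]
tool_rot: [2.24, 2.202, 0.003]
ft_force: [0.7, 1.1, -0.6]
gripper_width: 0.0003
grip_force: 0.0
```

```bash
python3 - <<'E'
from h import *
st(); bar('t12')
E
```

```text
t 38.05 pos [0.4128 0.3537 0.1661] yang -0.97 tilt z [ 0.002  0.001 -1.   ] F [ 0.7  1.1 -0.6] w 0.0003 g 0.0 q6 0.67
bar 102 [0.4624 0.3306 0.1874] [0.441 0.309 0.177] [0.473 0.353 0.213]
```

Stroke 1 is complete and the bar is back at rest. Stroke 2 next.

Request:
play_rows(moves=[[[0.02, 0, 0, 0, 0, 0, 1], [0.015, 0, 0, 0, 0, 0, 1], [0.015, 0, 0, 0, 0, 0, 1], [0.015, 0, 0, 0, 0, 0, 1], [0.015, 0, 0, 0, 0, 0, 1], [0.01, 0, 0, 0, 0, 0, 1], [0.004, 0, 0, 0, 0, 0, 1], [0.002, 0, 0, 0, 0, 0, 1], [0.001, 0, 0, 0, 0, 0, 1], [0, 0, 0, 0, 0, 0, 1], [0, 0, 0, 0, 0, 0, 1]]])

```text
time: 39.2
tool_pos: [0.5086, 0.3531, 0.1655]
tool_rot: [-2.241, -2.202, 0.001]
ft_force: [-4.8, -1.6, -1.5]
gripper_width: 0.0002
grip_force: 2.0
```

Request:
play_rows(moves=[[[0.001, 0, 0, 0, 0, 0, 1], [0.001, 0, 0, 0, 0, 0, 1], [0.001, 0, 0, 0, 0, 0, 1], [0, 0, 0, 0, 0, 0, 1]]])

```text
time: 39.6
tool_pos: [0.5102, 0.3531, 0.1652]
tool_rot: [-2.24, -2.201, 0.004]
ft_force: [-15.4, 1.5, 0.7]
gripper_width: 0.0001
grip_force: 7.1
```

At the stop. I'll retreat and then make stroke 3.

Request:
play_rows(moves=[[[-0.02, 0, 0, 0, 0, 0, 1], [-0.02, 0, 0, 0, 0, 0, 1], [-0.02, 0, 0, 0, 0, 0, 1], [-0.02, 0, 0, 0, 0, 0, 1], [-0.02, 0, 0, 0, 0, 0, 1], [0, 0, 0, 0, 0, 0, 1], [0, 0, 0, 0, 0, 0, 1], [0, 0, 0, 0, 0, 0, 1]]])

```text
time: 40.4
tool_pos: [0.4132, 0.3536, 0.1659]
tool_rot: [2.241, 2.201, 0.003]
ft_force: [0.3, 0.3, -0.3]
gripper_width: -0.0
grip_force: 0.0
```

```bash
python3 - <<'E'
from h import *
st(); bar('t13')
E
```

```text
t 40.4 pos [0.4132 0.3536 0.1659] yang -1.02 tilt z [ 0.001  0.001 -1.   ] F [ 0.3  0.3 -0.3] w -0.0 g 0.0 q6 0.67
bar 103 [0.4625 0.3303 0.1868] [0.441 0.309 0.177] [0.473 0.354 0.215]
```

Request:
play_rows(moves=[[[0.02, 0, 0, 0, 0, 0, 1], [0.015, 0, 0, 0, 0, 0, 1], [0.015, 0, 0, 0, 0, 0, 1], [0.015, 0, 0, 0, 0, 0, 1], [0.015, 0, 0, 0, 0, 0, 1], [0.01, 0, 0, 0, 0, 0, 1], [0.004, 0, 0, 0, 0, 0, 1], [0.002, 0, 0, 0, 0, 0, 1], [0.001, 0, 0, 0, 0, 0, 1], [0, 0, 0, 0, 0, 0, 1], [0, 0, 0, 0, 0, 0, 1]]])

```text
time: 41.55
tool_pos: [0.5086, 0.3531, 0.1655]
tool_rot: [-2.241, -2.202, 0.001]
ft_force: [-3.8, -0.1, -2.6]
gripper_width: 0.0002
grip_force: 2.0
```

Request:
play_rows(moves=[[[0.001, 0, 0, 0, 0, 0, 1], [0.001, 0, 0, 0, 0, 0, 1], [0.001, 0, 0, 0, 0, 0, 1], [0, 0, 0, 0, 0, 0, 1]]])

```text
time: 41.95
tool_pos: [0.5102, 0.353, 0.1651]
tool_rot: [-2.24, -2.201, 0.004]
ft_force: [-14.7, 1.6, 1.9]
gripper_width: 0.0
grip_force: 7.1
```

Request:
play_rows(moves=[[[-0.02, 0, 0, 0, 0, 0, 1], [-0.02, 0, 0, 0, 0, 0, 1], [-0.02, 0, 0, 0, 0, 0, 1], [-0.02, 0, 0, 0, 0, 0, 1], [-0.02, 0, 0, 0, 0, 0, 1], [-0.01, 0.02, 0.03, 0, 0, 0, 1], [0, 0.03, 0.04, 0, 0, 0, 1], [0, 0.05, 0.03, 0, 0, 0, 1], [0, 0.05, 0, 0, 0, 0, 1], [-0.02, 0.05, 0, 0, 0, 0, 1], [0, 0, 0, 0, 0, 0, 1]]])

```text
time: 43.05
tool_pos: [0.3819, 0.548, 0.2617]
tool_rot: [-2.236, -2.204, -0.006]
ft_force: [0.4, 0.3, -0.4]
gripper_width: 0.0001
grip_force: 0.0
```

```bash
python3 - <<'E'
from h import *
st(); bar('t14'); scr('t15','top'); 
p,d,m=snap('top','t16'); p2,_,_=snap('scene','s16')
o=np.zeros((600,800,3),np.uint8); o[:,:]=0
a=cv2.resize(p[130:290,115:430],(788,400),interpolation=cv2.INTER_CUBIC); o[:400,:788]=a
b=cv2.resize(p2[80:340,90:410],(246,200)); o[400:,:246]=b
cv2.imwrite('pics/c16.png',o[:,:,::-1])
E
```

```text
t 43.05 pos [0.3819 0.548  0.2617] yang -0.82 tilt z [ 0.002  0.004 -1.   ] F [ 0.4  0.3 -0.4] w 0.0001 g 0.0 q6 0.93
bar 171 [0.4624 0.346  0.1874] [0.454 0.308 0.17 ] [0.473 0.384 0.195]
scraper 232 ((0.43836283683776855, 0.00211537629365921), (0.07672026008367538, 0.02439137175679207), 88.63030242919922)
scraper 170 ((0.4390789270401001, 0.0020346827805042267), (0.09795235842466354, 0.0373653843998909), 88.28083038330078)
```

View pics/c16.png

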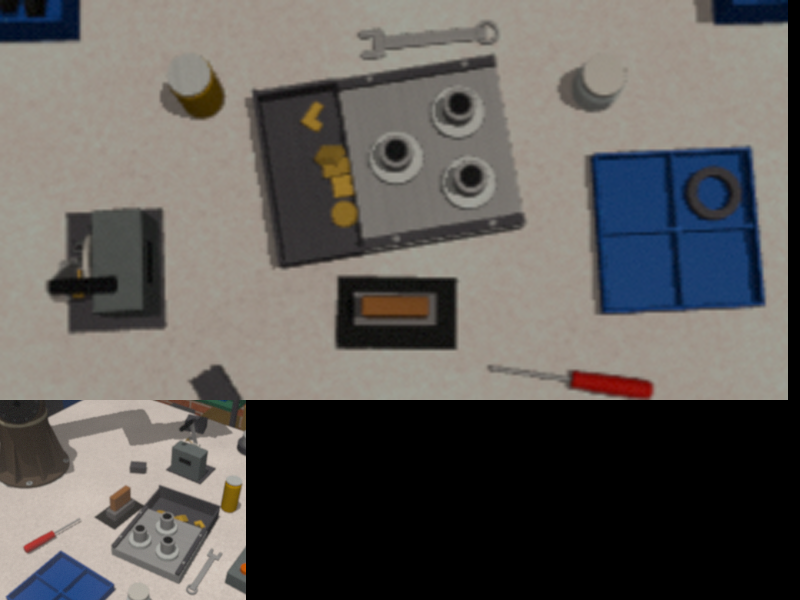

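The three hubs stand on the plate at (396,158), (458,112) and (468,182). The chips are in the catch tray, the scraper is centred on its pad at (395,310), the ring is still in its pocket at (713,193), and the lever is at rest. I'll hand in.

```bash
python3 -c "
from workcell import *
print(hand_in())"
```

```text
the job is handed in; nothing more can be done
None
```

The job is handed in: all 5 chips are in the catch tray, the scraper is back upright on its pad (a knock moved it once and I re-centred it), all 3 hubs stand flange down on the plate, and the tally lever got 3 full strokes.

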